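Shelve a book in a packed trough

ROBOT

A 6-joint arm with a two-finger parallel gripper is mounted at the origin on the work surface. World frame = base frame: x ahead of the robot, y to its left, z up, the work surface at z = 0. Lengths are in m, angles in rad, forces in N, time in s.
With the tool pointing down it reaches from about 0.25 to 0.775 m from the base axis. Payload 4 kg.
Tool frame: the origin (TCP) lies at the very end of the fingers, on their centre line; the grasp point (between the pads) lies 19 mm behind it (arm.hold_point_z is the distance from the TCP to the grasp point, in m); z points along the fingers, y is the line along which they close (so a half turn about z gives the same grasp; the last joint's range is limited). The gripper opens to 94 mm and grips with 3 to 60 N. Pads are 16 mm wide; open, the fingers measure 119 mm over their backs; the gripper's body (75 mm by 177 mm) begins 78 mm behind the grasp point.
Start: joints at [-1.364, 0.087, 1.371, -0, 1.684, -0.103], TCP at [0.168, -0.524, 0.206] pointing down, gripper open.
Joint ranges: [-3.1, 3.1], [-0.76, 2.03], [0.27, 2.55], [-1.08, 4.22], [0.17, 2.65], [-2.57, 2.57]. Speed limits (rad/s): [2.79, 2.79, 3.14, 3.14, 3.14, 3.14].

INTERFACE

Orientations are given as [roll, pitch, yaw] about the fixed x, y, z axes, in that order (R = Rz(yaw) Ry(pitch) Rx(roll)).
In Python, from bench import status, imaging, arm gives the robot as it stands.
- The arm moves only by the tool carry_out, never from a script. Its argument "commands" is a list of rows, each a list of 3 entries, a list of its own where there are three numbers: the closure in counts, from 0 (fully open) to 255 (shut), then the shift along the tool's x, y, z in cm, then the turn about the tool's z in rad. A call has 1 to 20 rows; each row shifts and turns the commanded pose from where the row before left it, along the tool's axes as they then stand; what a row does not reach is not made up. A row lasts 1/12 s, in which the tool goes at most 41.7 mm and 7.16 degrees, less where a joint would pass 70% of its speed; a pose out of reach is approached as far as the arm can. A call is refused whole if a number of a shift passes 4.17 or a number of a turn 0.125, either way. A call with a gripper value outside its range is refused whole. The fingers move at their own pace and stop on an object; "force" is the grip in N (left out, the last holds). Time passes only in rows, so rows that do not move let the fingers close. It gives the time, the measured TCP pose, the force, the opening and the grip force at its end, in the units of the state.
- status.read_state(): the state, without advancing time (a new reading comes with each control period).
- imaging.get_image(name): name is "scene" or "top" or "wrist"; returns a dict with "img" (480x640x3 uint8, red, green, blue), "camera_matrix" (3x3 intrinsics, pixels), "k1" (the pictures are not rectified: a ray, as slopes to the right and down, at radius r is drawn at 1 + k1 r^2 times it, then the intrinsics apply), "R" (3x3) and "t" (3): a world point X has camera coordinates R X + t; the wrist camera has in their place "T_tool_cam" (4x4, takes a point from camera to tool coordinates, whose origin is the TCP and whose axes are the flange's). Camera axes: x right, y down, z forward; pixel columns grow to the right and rows downward; lengths in m; the calibration is good to about 2 mm. A picture is of the moment at which its call begins: read the wrist's pose just before it. There is no depth.
- arm.job_done(): hands the job in; it is judged then, once.
The state is a dict: "clock": time; "qpos": joint angles; "joint_velocities": joint speeds; "tau": joint torques, N m; "tool_pos": TCP position; "tcp_rot": TCP orientation; "contact_force": force on the tool from outside, world axes, zero at the start; "wrist_torque": the same for the moment, N m; "grip_width": opening from 0.0 (shut) to 1.0 (fully open); "finger_force": force on a finger pad.
Only numpy, scipy, OpenCV 4.12 (cv2) and the standard library are available. Lean on these libraries where they do the work, as an engineer would, in place of code of your own. Each camera call takes 0.05 s, during which the arm holds its last target. There are 200 camera calls.

TASK

Take the book out of the cardboard box and put it into the book trough, spine outwards like the others, in the middle of the row so that two books stand on each side of it. The gap there is too narrow, so ease the neighbours apart without toppling or lifting them, and press the book gently home until it rests on the board and its spine is flush with theirs. Leave the mug and the spray cans alone.

Things in the scene. Friction and masses are not known exactly. Their poses are not given: they have to be found in the camera images.
- book: hardback book to be shelved, grey, smooth cover, rigid, 0.25 to 0.47 kg: 160 mm long (x), 28 mm thick (y), 110 mm from fore-edge to spine (z). It starts upright on its fore-edge in the cardboard box. Origin at the centre of the fore-edge face; z points to the spine. Long edges rounded: 10 mm radius at the spine (sides flat from 10 mm below its crest), 4 mm at the fore-edge.
- book_spine (a point): middle of that book's spine crest, 110 mm from its origin along its z
- trough: fixed V-shaped book trough of smooth MDF. Its frame leans 35 degrees: origin in the bottom of the V, midway between the end panels, 40 mm above the table; x runs up the far board (rising away from the robot at 35 degrees to level), z up the near board (leaning 35 degrees from vertical towards the robot), y along the row. Far board: plane z = 0, 165 mm long. Near board: plane x = 0, 75 mm high.
- slot (a point): point on the trough's far board, midway along the row, 85 mm up from the bottom of the V: about where the book's origin belongs. Fore-edges rest on the far board, lower ends on the near board, spines point along the trough's z with their crests at z = 110 mm. Nothing stands above the spines.
- end_panel (a point): middle of the inner face of the trough's end panel on its +y side, 69 mm from the midplane; the other is its mirror image. Both stand 75 mm high (z). The four row books leave 34 mm free in all, spread over the gaps; the middle gap is 8 to 14 mm wide at the start and the book needs 28, so 6 mm are left with all five in.
- carton: fixed open cardboard box, 215 x 85 mm outside (x, y), walls 50 mm high and 4 mm thick, floor 4 mm; origin under its centre. The book's length runs along its x within a few degrees.
- mug: white mug, 80 mm wide, 90 mm high, handle at its y; origin at the centre of its underside. To be left alone.
- spray_tall: white spray can, 53 mm wide, 190 mm high, origin at the centre of its underside. To be left alone.
- spray_short: white spray can, 53 mm wide, 160 mm high, origin at the centre of its underside. To be left alone.
- row_book0: one of four hardbacks in the trough's row, grey or blue, smooth cover, order varies: 26 mm thick (y), 110 mm from fore-edge to spine (z), 150 mm long (x), 0.32 kg, rigid. Origin in the middle of its thickness on the fore-edge, at its lower end (the end against the near board); x runs along its length, z from fore-edge to spine, y across its thickness. The long edges of its spine are rounded with 10 mm radius.
- row_book1: one of four hardbacks in the trough's row, grey or blue, smooth cover, order varies: 26 mm thick (y), 110 mm from fore-edge to spine (z), 168 mm long (x), 0.32 kg, rigid. Origin in the middle of its thickness on the fore-edge, at its lower end (the end against the near board); x runs along its length, z from fore-edge to spine, y across its thickness. The long edges of its spine are rounded with 10 mm radius.
- row_book2: one of four hardbacks in the trough's row, grey or blue, smooth cover, order varies: 26 mm thick (y), 110 mm from fore-edge to spine (z), 158 mm long (x), 0.32 kg, rigid. Origin in the middle of its thickness on the fore-edge, at its lower end (the end against the near board); x runs along its length, z from fore-edge to spine, y across its thickness. The long edges of its spine are rounded with 10 mm radius.
- row_book3: one of four hardbacks in the trough's row, grey or blue, smooth cover, order varies: 26 mm thick (y), 110 mm from fore-edge to spine (z), 175 mm long (x), 0.32 kg, rigid. Origin in the middle of its thickness on the fore-edge, at its lower end (the end against the near board); x runs along its length, z from fore-edge to spine, y across its thickness. The long edges of its spine are rounded with 10 mm radius.
There are look-alikes about, which are no part of the job. What is shaped like the row_book2 but green or pink is not meant.

How it is judged:
On the way:
1. the book has been lifted clear of the cardboard box (height (world z) of book above 0.07 m), for 0.1 s.
At the end, for the whole second after the job is handed in: Book in the middle slot, spine out: fore-edge within 6 mm of the far board, centre within 12 mm of the midplane and 70-115 mm up that board; row books within 8 mm of the far and 30 mm of the near board; all five within 7 degrees of square to the trough, released, at rest (z of book in the frame of trough between -0.005 and 0.006 m and y of book in the frame of trough between -0.012 and 0.012 m and x of book in the frame of trough between 0.07 and 0.115 m and z of book_spine in the frame of trough above 0.1 m and angle between the z axis of each of book, row_book0, row_book1, row_book2, row_book3 and the z axis of trough, either way round below 0.12 rad and angle between the x axis of each of book, row_book0, row_book1, row_book2, row_book3 and the x axis of trough, either way round below 0.12 rad and linear speed of each of book, row_book0, row_book1, row_book2, row_book3 below 0.02 m/s and z of row_book0 in the frame of trough between -0.006 and 0.008 m and x of row_book0 in the frame of trough between -0.006 and 0.03 m and z of row_book1 in the frame of trough between -0.006 and 0.008 m and x of row_book1 in the frame of trough between -0.006 and 0.03 m and z of row_book2 in the frame of trough between -0.006 and 0.008 m and x of row_book2 in the frame of trough between -0.006 and 0.03 m and z of row_book3 in the frame of trough between -0.006 and 0.008 m and x of row_book3 in the frame of trough between -0.006 and 0.03 m); the robot touches nothing.
It fails at once if the tall spray can is shifted by more than 30 mm or tipped (distance of spray_tall from where it was at the start of the episode above 0.03 m or angle between spray_tall's own z axis and vertical above 0.3 rad).
It fails at once if the short spray can is shifted by more than 30 mm or tipped (distance of spray_short from where it was at the start of the episode above 0.03 m or angle between spray_short's own z axis and vertical above 0.3 rad).
It fails at once if the mug is shifted by more than 30 mm or tipped (distance of mug from where it was at the start of the episode above 0.03 m or angle between mug's own z axis and vertical above 0.3 rad).
It fails at once if a book of the row is toppled (leans over by more than 26 degrees from its place) or is lifted more than 25 mm out of the trough (angle between the z axis of any of row_book0, row_book1, row_book2, row_book3 and the z axis of trough, either way round above 0.45 rad or z of any of row_book0, row_book1, row_book2, row_book3 in the frame of trough above 0.025 m).
It fails at once if the book is rammed against the trough (more than 80 N) (contact force between book and trough above 80 N).
It also fails if it takes over 72 s, if anything falls off the work surface, if the arm or the gripper's body presses on something with over 40 N, if the wrist force passes 120 N, or if a joint passes its speed limit or range.

## Working session

There is one attempt and no reset: what is moved stays moved. The work goes in short steps, Python scripts to look and compute and a tool call to move; the robot and the scene stay as the last step left them, time stands still between calls to the robot, and variables do not carry over. Pictures are saved under pics/ and viewed, at most 13 in all, crops included, and the job is handed in when it is done.

Besides the shell and the picture viewer there is one more tool, called after ">>>" in YAML: its name, and indented under it one key for each argument. carry_out: Moves the arm, as the interface text tells. Its arguments: {"type":"object","properties":{"commands":{"type":"array","items":{"type":"array"}},"force":{"type":"number"}},"required":["commands"]}

```bash
ls; mkdir -p pics; python3 - <<'E'
from bench import status, imaging, arm
import cv2,numpy as np
print(status.read_state(), arm.hold_point_z)
for n in ["scene","top"]:
    d=imaging.get_image(n); cv2.imwrite(f"pics/{n}0.png",d["img"][:,:,::-1])
    print(n,d["camera_matrix"],d["k1"],d["R"],d["t"])
    np.savez(f"{n}0.npz",**d)
E
```

```text
pics
{'clock': 0.0, 'qpos': array([-1.36406560e+00,  8.79694968e-02,  1.37223983e+00,  5.80442408e-06,
        1.68360515e+00, -1.03105373e-01]), 'joint_velocities': array([-0.00040261,  0.00068339, -0.00121721, -0.00021923,  0.00100911,
        0.0003864 ]), 'tau': array([ 1.12603284e-03, -3.40169942e+01, -3.02427757e+01,  7.19636818e-02,
        3.29693744e-02, -1.44963542e-04]), 'tool_pos': array([ 0.16757802, -0.52327339,  0.20430358]), 'tcp_rot': array([-3.13938322e+00, -2.34414351e-04,  3.09836484e-01]), 'contact_force': array([-0.41620008,  0.39922444, -0.3575903 ]), 'wrist_torque': array([-0.02728873,  0.03312258, -0.04959692]), 'finger_force': 0.0, 'grip_width': 0.999073645973431} 0.0188
scene [[553.57418977   0.         317.90670463]
 [  0.         553.57418977 243.82796883]
 [  0.           0.           1.        ]] 0.008155539715408947 [[-0.99900209 -0.04365357 -0.00944365]
 [-0.03647756  0.9194679  -0.39146924]
 [ 0.02577217 -0.39073411 -0.92014273]] [0.64016065 0.05810463 1.36923601]
top [[529.78610937   0.         322.59397981]
 [  0.         529.78610937 229.86721601]
 [  0.           0.           1.        ]] 0.002716416168598071 [[-0.02299863 -0.99956949 -0.01821825]
 [-0.98896273  0.02541502 -0.14596848]
 [ 0.14636865  0.0146601  -0.98912148]] [0.03411675 0.62353383 1.09456072]
```

View pics/scene0.png

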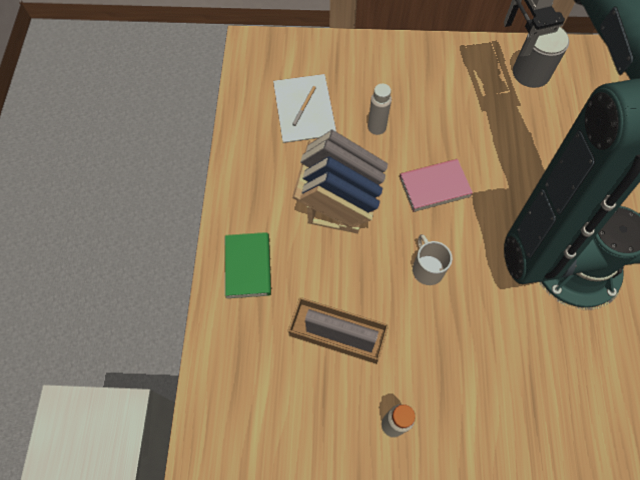

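View pics/top0.png

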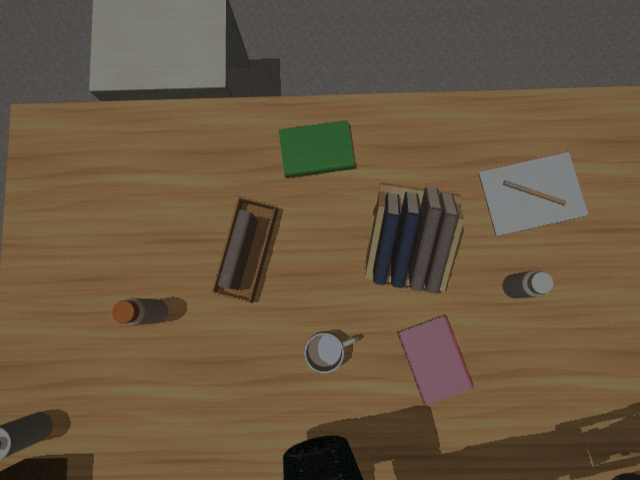

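Scene: book candidates are the grey book in the box (scene 340,330 / top 237,250), the green book (247,265 / 317,148), the pink book (435,183 / 435,360) and the row books (340,170 / 415,240). The grey one standing in the box is the target. Trough: top (415,240). Mug: top (325,352). Next is a close crop to check the choice and get edges.

```bash
cat > h.py <<'E'
import numpy as np, cv2
def rays(d,px):
    px=np.atleast_2d(np.array(px,float)); K=d["camera_matrix"]; k=float(d["k1"])
    u=cv2.undistortPoints(px[:,None],K,np.array([k,0,0,0,0]))[:,0]
    R=d["R"]; return -R.T@d["t"], np.c_[u,np.ones(len(u))]@R
def onplane(d,px,z):
    c,v=rays(d,px); return c+v*((z-c[2])/v[:,2])[:,None]
def proj(d,X):
    X=np.atleast_2d(X); p=X@d["R"].T+d["t"]; s=p[:,:2]/p[:,2:]; s=s*(1+float(d["k1"])*(s**2).sum(1))[:,None]
    return s@d["camera_matrix"][:2,:2].T+d["camera_matrix"][:2,2]
def tri(d1,p1,d2,p2):
    a,v=rays(d1,p1);b,w=rays(d2,p2);v=v[0];w=w[0]
    st=np.linalg.lstsq(np.c_[v,-w],b-a,rcond=None)[0]
    P,Q=a+v*st[0],b+w*st[1]; return (P+Q)/2,np.linalg.norm(P-Q)
E
python3 - <<'E'
import cv2
a=cv2.imread("pics/top0.png")[178:308,205:475]; cv2.imwrite("pics/c1.png",cv2.convertScaleAbs(cv2.resize(a,None,fx=2.96,fy=2.96,interpolation=3),alpha=1.8))
b=cv2.imread("pics/scene0.png")[115:375,275:405]; b=cv2.rotate(b,cv2.ROTATE_90_CLOCKWISE); cv2.imwrite("pics/c2.png",cv2.resize(b,None,fx=3,fy=3,interpolation=3))
E
```

```text
(no output)
```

View pics/c1.png

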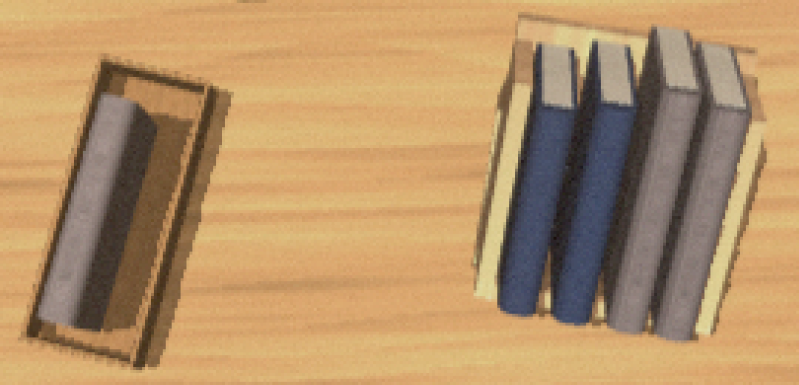

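View pics/c2.png

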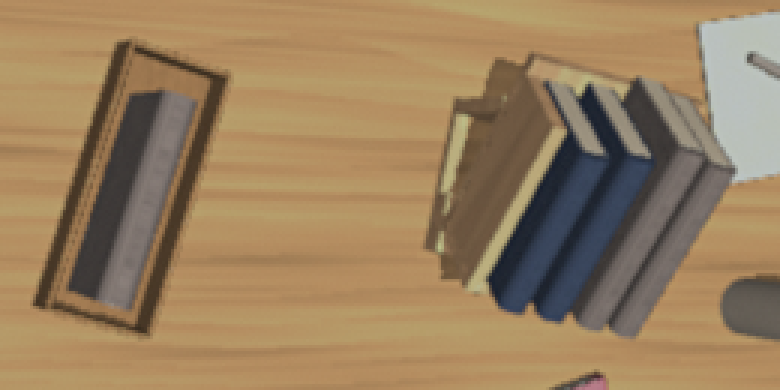

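The crops confirm it: a grey book stands upright in the box near its left wall. The row runs blue, blue, gap, grey, grey, with panels as yellow strips: left (520,85)-(485,295), right (757,122)-(705,332). Far board top edge: (518,14)-(757,52).

```bash
python3 - <<'E'
import numpy as np
from h import *
d=dict(np.load("top0.npz")); s=dict(np.load("scene0.npz"))
T=lambda *p: np.array(p)/2.96+[205,178]
np.set_printoptions(precision=4,suppress=True)
print("book",onplane(d,T((103,97),(40,320),(75,328),(138,107)),.112))
print("carton rim",onplane(d,T((103,60),(215,87),(143,366),(28,335)),.05))
print("board top",onplane(d,T((518,14),(757,52)),.1346))
print("near panels (x=0,z=75)",onplane(d,T((485,295),(705,332)),.1014))
print("crest low ends",onplane(d,T((517,312),(571,322),(626,330),(675,337)),.127))
for n,L,h in(("upper crest",0,0),):
  # crest at upper ends: x=L,z=.11 ; height .04+.11cos35+L sin35
  for px,LL in(((556,106),.155),((608,106),.155),((673,92),.17),((725,106),.165)):
    print(onplane(d,T(px),.04+.0901+LL*.5736))
# scene view (c2 rotated clockwise: c2(x,y)/3 -> col=275+y/3,row=375-x/3 )
S=lambda x,y:[275+y/3,115+260-x/3]
# triangulate
for n,a,b in (("book far L?",(103,97),(196,98)),("board topR",(757,52),(700,98)),("board topL",(518,14),(530,55))):
    print(n,tri(d,T(a),s,[S(*b)]))
E
```

```text
book [[0.6582 0.1862 0.112 ]
 [0.506  0.229  0.112 ]
 [0.5    0.2052 0.112 ]
 [0.6506 0.162  0.112 ]]
carton rim [[0.6975 0.197  0.05  ]
 [0.6752 0.1149 0.05  ]
 [0.4744 0.1684 0.05  ]
 [0.4983 0.2508 0.05  ]]
board top [[ 0.7037 -0.0997  0.1346]
 [ 0.6731 -0.2593  0.1346]]
near panels (x=0,z=75) [[ 0.5162 -0.0729  0.1014]
 [ 0.4876 -0.2208  0.1014]]
crest low ends [[ 0.503  -0.092   0.127 ]
 [ 0.4955 -0.1274  0.127 ]
 [ 0.4894 -0.1635  0.127 ]
 [ 0.4841 -0.1956  0.127 ]]
[[ 0.6249 -0.1126  0.219 ]]
[[ 0.6241 -0.1446  0.219 ]]
[[ 0.6302 -0.1833  0.2276]]
[[ 0.6212 -0.2151  0.2247]]
book far L? (array([0.6522, 0.1793, 0.1499]), np.float64(0.002429140547974607))
board topR (array([ 0.6767, -0.2637,  0.1173]), np.float64(0.00010997905515739395))
board topL (array([ 0.704 , -0.0999,  0.1255]), np.float64(0.00387373062430126))
```

>>> carry_out:
  commands:
    - [255,[0,0,-3],0]
    - [255,[0,0,-3],0]
    - [255,[0,0,-3],0]
    - [255,[3.46,-1.4,0],0]
    - [255,[3.46,-1.4,0],0]
    - [255,[3.46,-1.4,0],0]
    - [255,[3.46,-1.4,0],0]
    - [255,[3.46,-1.4,0],0]
    - [255,[3.46,-1.4,0],0]
    - [255,[3.46,-1.4,0],0]
    - [255,[3.46,-1.4,0],0]
    - [255,[3.46,-1.4,0],0]
    - [255,[3.46,-1.4,0],0]
    - [255,[3.46,-1.4,0],0]
    - [255,[3.46,-1.4,0],0]
    - [255,[3.46,-1.4,0],0]
    - [255,[3.46,-1.4,0],0]
    - [255,[3.46,-1.4,0],0]
  force: 10

```text
clock: 1.6
tool_pos: [0.599, -0.164, 0.2948]
tcp_rot: [-3.141, 0.001, 0.31]
contact_force: [0.5, 0.4, -0.1]
grip_width: 0.001
finger_force: 0.0
```

>>> carry_out:
  commands:
    - [255,[0,0,0],-0.12]
    - [255,[0,0,0],-0.12]
    - [255,[0,0,0],-0.12]
    - [255,[0,0,0],-0.12]
    - [255,[0,0,0],-0.12]
    - [255,[0,0,0],-0.12]
    - [255,[0,0,0],-0.12]
    - [255,[0,0,0],-0.12]
    - [255,[0,0,0],-0.116]
    - [255,[0,0,0],0]

```text
clock: 2.43
tool_pos: [0.5978, -0.1655, 0.2947]
tcp_rot: [-3.14, -0.0, 1.388]
contact_force: [-0.0, 0.6, -0.4]
grip_width: 0.004
finger_force: 0.0
```

```bash
python3 - <<'E'
from bench import status, imaging
import cv2,numpy as np
st=status.read_state(); d=imaging.get_image("wrist"); np.savez("w1.npz",pos=st["tool_pos"],rot=st["tcp_rot"],**d)
print(st["qpos"],d["camera_matrix"],d["k1"],d["T_tool_cam"]); cv2.imwrite("pics/w1.png",d["img"][:,:,::-1])
E
```

```text
[-3.61487518e-01  2.51232959e-01  1.00710099e+00 -8.42579350e-05
  1.88469669e+00 -1.78312808e-01] [[404.69185662   0.         321.6281547 ]
 [  0.         404.69185662 240.89458585]
 [  0.           0.           1.        ]] -0.0190395877109556 [[-3.59125938e-04 -9.65608866e-01 -2.59998824e-01  7.48098112e-02]
 [ 9.99999867e-01 -2.50197259e-04 -4.52052808e-04  4.88895125e-04]
 [ 3.71455206e-04 -2.59998952e-01  9.65608827e-01 -1.79012238e-01]
 [ 0.00000000e+00  0.00000000e+00  0.00000000e+00  1.00000000e+00]]
```

View pics/w1.png

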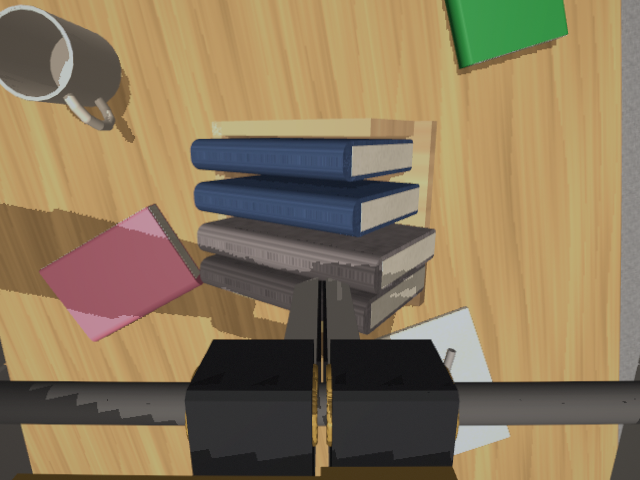

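The wrist view shows blue2 (spine low end about 195,197) and grey1 (200,238), with the gap between them running from about (205,217) to (355,240). The fingertip is at (322,282).

```bash
cat >> h.py <<'E'
from scipy.spatial.transform import Rotation as Ro
V=np.array([.554,-.155,.04]); YAW=-.185; c35,s35=np.cos(np.radians(35)),np.sin(np.radians(35))
RT=Ro.from_euler("z",YAW).as_matrix()@np.array([[c35,0,-s35],[0,1,0],[s35,0,c35]])
def wristcam(f):
    d=dict(np.load(f)); Rw=Ro.from_euler("xyz",d["rot"]).as_matrix(); T=d["T_tool_cam"]
    Rc=Rw@T[:3,:3]; tc=Rw@T[:3,3]+d["pos"]; d["R"]=Rc.T; d["t"]=-Rc.T@tc; return d
def ontz(d,px,z):  # trough coords of pixel on trough plane z
    c,v=rays(d,px); c=RT.T@(c-V); v=v@RT; return c+v*((z-c[2])/v[:,2])[:,None]
E
python3 - <<'E'
from h import *
np.set_printoptions(precision=4,suppress=True)
d=wristcam("w1.npz")
print(ontz(d,[(193,155),(195,197),(200,238),(203,270)],.1))
print("upper",ontz(d,[(347,160),(358,212),(382,270)],.107))
print("gap",ontz(d,[(250,217),(250,231),(330,226),(330,241)],.1))
t=dict(np.load("top0.npz"))
print("panel top strips, inner/outer? top cam", ontz(t,np.array([(527,90),(497,297),(748,122),(697,332)])/2.96+[205,178],.075))
print("far board top corners",ontz(t,np.array([(518,14),(757,52)])/2.96+[205,178],0))
print("wrist board",ontz(d,[(433,122),(212,128),(212,135)],.0),ontz(d,[(212,135),(372,135),(372,120)],.075))
E
```

```text
[[-0.0119  0.0532  0.1   ]
 [-0.0136  0.0162  0.1   ]
 [-0.0111 -0.0214  0.1   ]
 [-0.0104 -0.0522  0.1   ]]
upper [[ 0.1496  0.0555  0.107 ]
 [ 0.1585  0.023   0.107 ]
 [ 0.1772 -0.0125  0.107 ]]
gap [[ 0.0544  0.0061  0.1   ]
 [ 0.0536 -0.0056  0.1   ]
 [ 0.1323  0.009   0.1   ]
 [ 0.1324 -0.0018  0.1   ]]
panel top strips, inner/outer? top cam [[ 0.1452  0.0716  0.075 ]
 [-0.0109  0.065   0.075 ]
 [ 0.147  -0.0699  0.075 ]
 [-0.0128 -0.073   0.075 ]]
far board top corners [[ 0.1669  0.0819  0.    ]
 [ 0.1661 -0.0805  0.    ]]
wrist board [[ 0.1645  0.0807  0.    ]
 [-0.1029  0.0772  0.    ]
 [-0.1037  0.0692  0.    ]] [[-0.0149  0.0699  0.075 ]
 [ 0.1497  0.0707  0.075 ]
 [ 0.1493  0.0805  0.075 ]]
```

>>> carry_out:
  commands:
    - [255,[0.5,0,0],0]
    - [255,[0,0,2.6],0]
    - [255,[0,0,2.6],0]
    - [255,[0,0,2.6],0]
    - [255,[0,0,0.5],0]
    - [255,[0,0,0.5],0]
    - [255,[0,0,0.5],0]
    - [255,[0,0,0.3],0]
    - [255,[0,0,0.3],0]
    - [255,[0,0,0.3],0]
    - [255,[0,0,0],0]

```text
clock: 3.4
tool_pos: [0.5974, -0.1608, 0.2053]
tcp_rot: [3.136, 0.003, 1.385]
contact_force: [-16.5, 3.3, 26.9]
grip_width: 0.003
finger_force: 14.3
```

>>> carry_out:
  commands:
    - [255,[0.3,0,0.2],0]
    - [255,[-0.3,0,0.2],0]
    - [255,[-0.3,0,0.2],0]
    - [255,[0.3,0,0.2],0]
    - [255,[0.3,0,0],0]
    - [255,[-0.3,0,0],0]

```text
clock: 3.9
tool_pos: [0.5976, -0.1614, 0.2049]
tcp_rot: [3.129, 0.005, 1.385]
contact_force: [-24.1, 5.1, 45.6]
grip_width: 0.001
finger_force: 23.3
```

>>> carry_out:
  commands:
    - [255,[0,0,-2],0]
    - [255,[0,0,-1.5],0]
    - [255,[0,0,0],0]

```text
clock: 4.15
tool_pos: [0.6014, -0.1615, 0.228]
tcp_rot: [3.129, 0.002, 1.385]
contact_force: [0.4, -0.6, -0.2]
grip_width: 0.005
finger_force: 0.0
```

```bash
python3 - <<'E'
from bench import status, imaging
import cv2,numpy as np
st=status.read_state(); d=imaging.get_image("wrist"); np.savez("w2.npz",pos=st["tool_pos"],rot=st["tcp_rot"],**d)
print(st["tool_pos"])
a=d["img"][140:380,150:470,::-1]; b=imaging.get_image("scene")["img"][110:240,280:400,::-1]
a=cv2.resize(a,(460,345),interpolation=3); b=cv2.resize(b,(318,345),interpolation=3)
cv2.imwrite("pics/m2.png",np.hstack([a,b]))
E
```

```text
[ 0.60136983 -0.16152651  0.22798077]
```

View pics/m2.png

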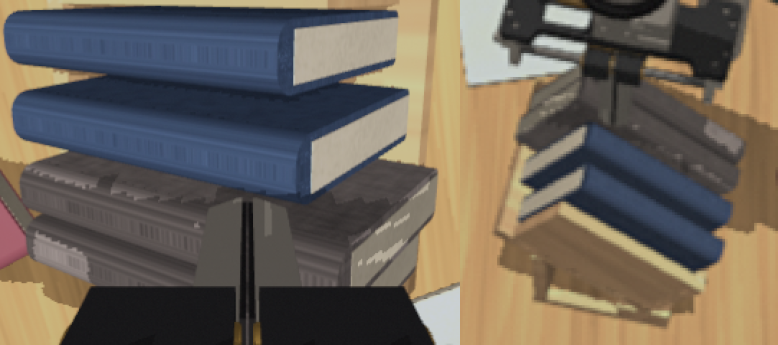

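The crop shows the fingertip (248,198) right by blue2's lower spine edge. The gap under it needs a finer measurement, so I'll take colour profiles across the row.

```bash
python3 - <<'E'
from h import *
t=dict(np.load("top0.npz"))
import h
from bench import imaging
t2=imaging.get_image("top"); w=wristcam("w1.npz"); w2=wristcam("w2.npz")
def prof(d,x,z):
    ys=np.arange(-.078,.08,.003); X=np.c_[np.full(len(ys),x),ys,np.full(len(ys),z)]@RT.T+V
    p=proj(d,X).astype(np.float32); return cv2.remap(d["img"],p[:,0][None],p[:,1][None],1)[0].astype(int)
print("y:",np.arange(-78,80,3))
for n,d,x in(("top0",t,.03),("top0",t,.12),("wrist1",w,.03),("wrist1",w,.1),("wrist2",w2,.03)):
    q=prof(d,x,.108); print(n,x,"sum/b-r",*[f"{a.sum()//3}/{a[2]-a[0]}" for a in q])
# compare top before/after
q=prof(t2,.03,.108); print("top now",*[f"{a.sum()//3}/{a[2]-a[0]}" for a in q])
E
```

```text
y: [-78 -75 -72 -69 -66 -63 -60 -57 -54 -51 -48 -45 -42 -39 -36 -33 -30 -27
 -24 -21 -18 -15 -12  -9  -6  -3   0   3   6   9  12  15  18  21  24  27
  30  33  36  39  42  45  48  51  54  57  60  63  66  69  72  75  78]
top0 0.03 sum/b-r 93/-58 62/-39 92/-39 107/-41 107/-41 91/-35 57/-11 67/-10 70/-11 73/-11 74/-12 71/-11 63/-9 56/-10 35/-9 28/-6 42/-8 64/-10 70/-11 74/-12 73/-12 70/-10 69/-11 60/-10 45/-8 30/-9 33/-11 46/-26 38/-5 38/13 42/19 45/19 44/19 46/19 46/16 41/14 34/10 24/-1 32/-8 52/-31 41/-12 37/13 44/16 46/16 45/16 47/16 47/17 43/12 34/5 24/-6 79/-31 107/-42 106/-42
top0 0.12 sum/b-r 82/-51 59/-37 93/-43 103/-43 103/-42 66/-34 58/-9 68/-11 71/-11 70/-11 70/-11 72/-11 63/-9 56/-9 34/-8 29/-8 42/-7 63/-10 67/-10 69/-9 69/-12 69/-11 69/-10 60/-10 44/-8 32/-8 32/-8 28/-7 29/1 39/13 45/18 46/20 47/18 48/19 43/18 41/14 32/7 23/-1 21/-1 20/-5 28/1 38/12 45/16 46/17 46/15 47/18 46/17 42/13 33/7 27/-1 74/-29 103/-43 104/-44
wrist1 0.03 sum/b-r 93/-63 95/-64 96/-64 96/-64 94/-63 95/-63 99/-34 81/-10 73/-8 70/-8 78/-9 82/-8 69/-8 76/-8 59/-6 51/-6 47/-5 75/-8 116/-13 127/-14 127/-14
[... 609 characters left out ...]
 104/-68 105/-68 107/-69 106/-69 105/-68 106/-43 132/-14 121/-13 120/-13 133/-13 110/-12 73/-7 84/-9 67/-6 59/-6 81/-8 85/-9 86/-9 86/-9 81/-9 87/-10 78/-8 120/-13 88/-9 70/-7 72/-8 99/-27 84/16 85/49 88/50 87/49 90/50 92/51 78/45 78/45 55/33 45/27 156/-54 177/-63 129/-68 69/40 88/49 91/50 92/51 92/51 90/50 79/45 70/41 149/-50 182/-49 189/-36 182/-51
top now 106/-65 71/-42 104/-44 122/-46 123/-47 107/-38 65/-12 78/-10 82/-11 84/-12 83/-11 80/-10 41/-7 38/-7 25/-2 35/-5 48/-8 52/-8 50/-7 51/-6 49/-8 50/-7 42/-6 49/-9 35/-6 37/-5 41/-15 52/-21 37/16 44/9 62/13 61/13 59/13 62/13 63/13 62/12 62/12 58/11 29/-1 26/-2 25/-4 32/3 51/20 53/21 52/22 53/22 54/20 47/15 38/10 29/-1 89/-36 122/-46 123/-46
```

Both cameras agree: the gap runs y ≈ -4..+7 mm and the finger is centred, so the rubber tip just sticks on the rounded spines. I'll push sideways at light contact instead of wedging.

>>> carry_out:
  commands:
    - [255,[0,0,1],0]
    - [255,[0,0,0.8],0]
    - [255,[0,0,0.3],0]
    - [255,[0,0,0],0]

```text
clock: 4.63
tool_pos: [0.598, -0.1606, 0.197]
tcp_rot: [-3.138, -0.0, 1.385]
contact_force: [0.5, -0.2, 0.4]
grip_width: -0.0
finger_force: 0.3
```

>>> carry_out:
  commands:
    - [255,[0,0,0.5],0]
    - [255,[0,0,0.5],0]
    - [255,[0,0,0.5],0]
    - [255,[0,0,0.5],0]
    - [255,[0,0,0],0]

```text
clock: 5.05
tool_pos: [0.5981, -0.1604, 0.1771]
tcp_rot: [-3.138, -0.001, 1.386]
contact_force: [0.2, -0.1, -0.7]
grip_width: 0.002
finger_force: 0.2
```

>>> carry_out:
  commands:
    - [255,[0,0,0.8],0]
    - [255,[0,0,0.8],0]
    - [255,[0,0,0.8],0]
    - [255,[0,0,0.6],0]
    - [255,[0.2,0,0],0]
    - [255,[0.2,0,0],0]
    - [255,[0.2,0,0],0]
    - [255,[0,0,0],0]

```text
clock: 5.72
tool_pos: [0.5999, -0.1548, 0.1494]
tcp_rot: [-3.141, 0.001, 1.386]
contact_force: [-0.3, -1.7, -1.2]
grip_width: 0.004
finger_force: 1.0
```

>>> carry_out:
  commands:
    - [255,[0.1,0,0],0]
    - [255,[0.1,0,0],0]
    - [255,[0.1,0,0],0]
    - [255,[0,0,0],0]

```text
clock: 6.05
tool_pos: [0.5998, -0.1544, 0.1494]
tcp_rot: [-3.141, 0.005, 1.384]
contact_force: [-1.7, -7.7, -2.3]
grip_width: 0.006
finger_force: 3.7
```

>>> carry_out:
  commands:
    - [255,[-0.3,0,0],0]
    - [255,[-0.3,0,0],0]
    - [255,[-0.3,0,0],0]
    - [255,[-0.3,0,0],0]
    - [255,[-0.3,0,0],0]
    - [255,[-0.3,0,0],0]
    - [255,[-0.2,0,0],0]
    - [255,[-0.1,0,0],0]
    - [255,[0,0,0],0]

```text
clock: 6.8
tool_pos: [0.5977, -0.1681, 0.1498]
tcp_rot: [3.141, -0.009, 1.389]
contact_force: [1.6, 9.8, 1.6]
grip_width: 0.007
finger_force: 5.1
```

>>> carry_out:
  commands:
    - [255,[-0.2,0,0],0]
    - [255,[-0.2,0,0],0]
    - [255,[-0.1,0,0],0]
    - [255,[0,0,0],0]

```text
clock: 7.13
tool_pos: [0.5974, -0.1686, 0.1498]
tcp_rot: [-3.142, -0.016, 1.392]
contact_force: [2.6, 17.7, 2.5]
grip_width: 0.003
finger_force: 9.3
```

>>> carry_out:
  commands:
    - [255,[0.4,0,0],0]
    - [255,[0.4,0,0],0]
    - [255,[0.4,0,0],0]
    - [255,[0,0,0],0]
    - [255,[0,0,-3],0]
    - [255,[0,0,-4],0]
    - [255,[0,0,-4],0]
    - [255,[0,0,-3],0]
    - [255,[0,0,0],0]

```text
clock: 7.88
tool_pos: [0.5999, -0.1675, 0.2989]
tcp_rot: [3.126, 0.004, 1.384]
contact_force: [0.4, -0.4, 1.2]
grip_width: 0.006
finger_force: 0.0
```

```bash
cat > prof.py <<'E'
from h import *
from bench import status,imaging
st=status.read_state(); w=imaging.get_image("wrist"); np.savez("w3.npz",pos=st["tool_pos"],rot=st["tcp_rot"],**w); w=wristcam("w3.npz"); t=imaging.get_image("top"); np.savez("top3.npz",**t)
ys=np.arange(-.078,.08,.003)
for n,d in(("top",t),("wrist",w)):
  for x in(.03,.1):
    X=np.c_[np.full(len(ys),x),ys,np.full(len(ys),.108)]@RT.T+V
    p=proj(d,X).astype(np.float32); q=cv2.remap(d["img"],p[:,0][None],p[:,1][None],1)[0].astype(int)
    print(n,x,*[f"{round(y*1000)}:{a.sum()//3}/{a[2]-a[0]}" for y,a in zip(ys,q)])
print(status.read_state()["tool_pos"],status.read_state()["qpos"])
E
python3 prof.py
```

```text
top 0.03 -78:110/-67 -75:71/-44 -72:110/-45 -69:118/-46 -66:73/-17 -63:78/-11 -60:83/-11 -57:63/-7 -54:52/-7 -51:51/-7 -48:46/-7 -45:42/-7 -42:33/-4 -39:51/-6 -36:53/-6 -33:53/-7 -30:54/-7 -27:52/-7 -24:73/-9 -21:74/-9 -18:64/-9 -15:36/-4 -12:38/2 -9:54/13 -6:57/14 -3:57/15 0:59/14 3:59/13 6:58/12 9:57/12 12:58/13 15:56/13 18:43/9 21:27/-3 24:25/-6 27:25/0 30:26/1 33:49/19 36:53/25 39:46/18 42:38/12 45:39/13 48:48/18 51:55/21 54:55/22 57:54/21 60:56/21 63:53/18 66:47/15 69:37/2 72:88/-34 75:127/-48 78:127/-48
top 0.1 -78:34/-1 -75:35/-4 -72:34/-2 -69:35/-2 -66:36/-3 -63:36/-1 -60:35/-3 -57:35/-1 -54:35/-2 -51:36/-1 -48:32/-3 -45:22/-2 -42:19/-4 -39:23/-2 -36:25/-2 -33:26/-2 -30:23/-4 -27:24/-2 -24:24/-1 -21:23/-3 -18:49/10 -15:57/15 -12:57/14 -9:60/13 -6:59/15 -3:60/13 0:59/14 3:60/13 6:60/13 9:47/9 12:29/1 15:23/-1 18:27/-3 21:26/-1 24:47/18 27:53/23 30:54/26 33:54/25 36:54/22 39:49/17 42:38/9 45:41/12 48:50/18 51:56/21 54:56/22 57:56/20 60:57/21 63:54/20 66:47/13 69:32/-1 72:85/-31 75:126/-48 78:125/-51
wrist 0.03 -78:93/-62 -75:94/-62 -72:93/-63 -69:93/-63 -66:93/-48 -63:115/-12 -
[... 442 characters left out ...]
/-31 75:172/-45 78:174/-40
wrist 0.1 -78:91/-63 -75:110/-73 -72:141/-86 -69:140/-85 -66:114/-62 -63:77/-9 -60:76/-8 -57:74/-8 -54:77/-9 -51:83/-10 -48:67/-7 -45:75/-8 -42:58/-6 -39:71/-8 -36:78/-8 -33:85/-10 -30:107/-13 -27:119/-13 -24:128/-14 -21:114/-13 -18:109/-11 -15:77/-8 -12:64/-7 -9:67/-7 -6:68/-6 -3:66/-7 0:66/-7 3:66/-7 6:67/-7 9:65/-7 12:65/-7 15:147/-62 18:97/-46 21:65/38 24:80/46 27:80/45 30:80/47 33:82/47 36:84/48 39:72/43 42:60/36 45:51/31 48:66/38 51:80/46 54:81/45 57:80/46 60:82/47 63:82/48 66:72/43 69:77/-14 72:165/-59 75:165/-59 78:165/-60
[ 0.59838559 -0.16674123  0.29142048] [-3.62537562e-01  2.47894665e-01  1.01761874e+00 -8.56415423e-04
  1.87180186e+00 -1.76618230e-01]
```

Gap is now about 31+ mm (y -15..+20) and the books are square. Going to the box.

>>> carry_out:
  commands:
    - [255,[3.5,-0.58,0],0]
    - [255,[3.5,-0.58,0],0]
    - [255,[3.5,-0.58,0],0]
    - [255,[3.5,-0.58,0],0]
    - [255,[3.5,-0.58,0],0]
    - [255,[3.5,-0.58,0],0]
    - [255,[3.5,-0.58,0],0]
    - [255,[3.5,-0.58,0],0]
    - [255,[3.5,-0.58,0],0]
    - [255,[3.5,-0.58,0],0]
    - [0,[0,0,0],-0.114]
    - [0,[0,0,0],-0.114]
    - [0,[0,0,0],-0.114]
    - [0,[0,0,0],-0.114]
    - [0,[0,0,0],-0.114]
    - [0,[0,0,0],-0.114]
    - [0,[0,0,0],-0.114]
    - [0,[0,0,0],-0.114]
    - [0,[0,0,0],-0.114]
    - [0,[0,0,0],-0.114]

```text
clock: 9.65
tool_pos: [0.6047, 0.1883, 0.2859]
tcp_rot: [-3.137, -0.003, 2.531]
contact_force: [1.3, 0.1, 0.1]
grip_width: 0.679
finger_force: 0.0
```

>>> carry_out:
  commands:
    - [0,[0,0,0],-0.114]
    - [0,[0,0,0],-0.114]
    - [0,[0,0,0],-0.114]
    - [0,[0,0,0],0]

```text
clock: 9.98
tool_pos: [0.6047, 0.1884, 0.2861]
tcp_rot: [-3.139, -0.004, 2.869]
contact_force: [0.5, 0.5, -0.2]
grip_width: 0.961
finger_force: 0.0
```

```bash
python3 - <<'E'
from h import *
from bench import status,imaging
st=status.read_state(); w=imaging.get_image("wrist"); np.savez("w4.npz",pos=st["tool_pos"],rot=st["tcp_rot"],**w); print(st["tool_pos"],st["tcp_rot"],st["grip_width"])
cv2.imwrite("pics/w4.png",w["img"][:,:,::-1])
E
```

```text
[0.60473233 0.1883505  0.28611785] [-3.13852923 -0.00448119  2.86878438] 0.9606190146164298
```

View pics/w4.png

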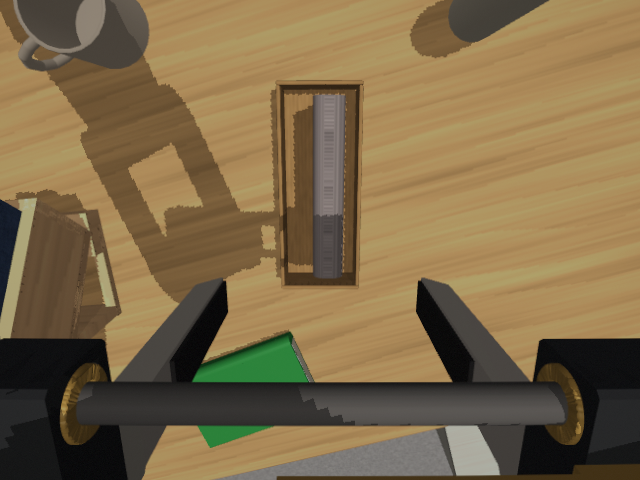

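The book is aligned with the tool, spanning columns 314-345 and rows 93-278, well between the fingers.

```bash
python3 - <<'E'
from h import *
np.set_printoptions(precision=4,suppress=True)
w=wristcam("w4.npz"); P=onplane(w,[(330,94),(328,278),(314,180),(345,180)],.113)
R=Ro.from_euler("xyz",w["rot"]).as_matrix()
print(P,(P-w["pos"])@R, np.linalg.norm(P[0]-P[1]),np.linalg.norm(P[2]-P[3]))
E
```

```text
[[0.5039 0.2225 0.113 ]
 [0.6583 0.1782 0.113 ]
 [0.5683 0.1904 0.113 ]
 [0.5755 0.2163 0.113 ]] [[ 0.1055  0.0062  0.1736]
 [-0.0551  0.0052  0.1729]
 [ 0.0349 -0.0073  0.1733]
 [ 0.0349  0.0196  0.1732]] 0.1605992842421739 0.026866528799164402
```

>>> carry_out:
  commands:
    - [0,[-0.3,0.6,3],0]
    - [0,[0,0,3],0]
    - [0,[0,0,3],0]
    - [0,[0,0,3],0]
    - [0,[0,0,3],0]
    - [0,[0,0,3],0]
    - [0,[0,0,1.4],0]
    - [255,[0,0,0],0]
    - [255,[0,0,0],0]
    - [255,[0,0,0],0]
    - [255,[0,0,0],0]
    - [255,[0,0,0],0]
    - [255,[0,0,0],0]
    - [255,[0,0,0],0]
  force: 15

```text
clock: 11.2
tool_pos: [0.6104, 0.1942, 0.0966]
tcp_rot: [3.141, 0.002, 2.868]
contact_force: [0.8, -0.6, 0.8]
grip_width: 0.54
finger_force: 0.0
```

>>> carry_out:
  commands:
    - [255,[0,0,0.3],0]
    - [255,[0,0,0],0]
    - [255,[0,0,0],0]
    - [255,[0,0,0],0]
    - [255,[0,0,0],0]
    - [255,[0,0,0],0]
  force: 15

```text
clock: 11.7
tool_pos: [0.6097, 0.1939, 0.0921]
tcp_rot: [-3.141, -0.0, 2.868]
contact_force: [0.1, -0.7, -1.5]
grip_width: 0.297
finger_force: 15.0
```

Gripped at 28 mm. Lifting.

>>> carry_out:
  commands:
    - [255,[0,0,-1],0]
    - [255,[0,0,-1.5],0]
    - [255,[0,0,-2],0]
    - [255,[0,0,-3],0]
    - [255,[0,0,-3],0]
    - [255,[0,0,-3],0]
    - [255,[0,0,-3],0]
    - [255,[0,0,-3],0]
    - [255,[0,0,0],0]
    - [255,[0,0,0],0]

```text
clock: 12.53
tool_pos: [0.6106, 0.1943, 0.2895]
tcp_rot: [3.139, 0.004, 2.868]
contact_force: [-0.2, -0.8, -4.9]
grip_width: 0.295
finger_force: 15.0
```

```bash
cat > look.py <<'E'
from h import *
import sys
from bench import status,imaging
n=sys.argv[1]
st=status.read_state(); w=imaging.get_image("wrist"); np.savez(n+".npz",pos=st["tool_pos"],rot=st["tcp_rot"],**w); print(st["tool_pos"],st["grip_width"],st["contact_force"],st["wrist_torque"])
s=imaging.get_image("scene"); np.savez(n+"s.npz",**s)
a=w["img"][60:420,100:540,::-1]; b=s["img"][int(sys.argv[2]):int(sys.argv[2])+240,int(sys.argv[3]):int(sys.argv[3])+240,::-1]
cv2.imwrite(f"pics/{n}.png",np.hstack([a,cv2.resize(b,(360,360),interpolation=3)]))
E
python3 look.py l5 210 220
```

```text
[0.61055351 0.19429194 0.28946077] 0.29509769425010707 [-0.17149999 -0.78966441 -4.88566699] [ 0.05565777 -0.15868239 -0.00426897]
```

View pics/l5.png

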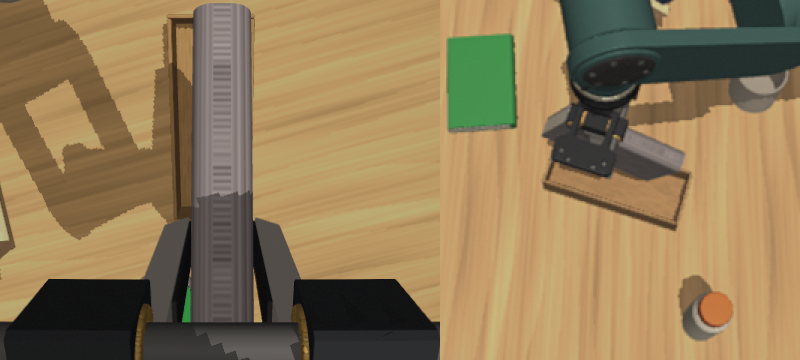

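```bash
python3 - <<'E'
from h import *
w=wristcam("l5.npz"); R=Ro.from_euler("xyz",w["rot"]).as_matrix()
for th in range(0,41,5):
    c,s=np.cos(np.radians(th)),np.sin(np.radians(th))
    L,H=.108,.016; x=c*L-s*H*0+ -0; 
    # tool x toward robot, up = -z ; robot end down by L s ; spine leans toward robot (+x)
    p=np.array([c*L+s*H,0,-.006-(c*H-s*L)])
    print(th,proj(w,R@p+w["pos"]))
E
```

```text
0 [[323.38391528  36.24553093]]
5 [[323.28540041  39.1631159 ]]
10 [[323.19612699  44.0339554 ]]
15 [[323.1155614   50.49420999]]
20 [[323.04310184  58.23859566]]
25 [[322.97812532  67.01401831]]
30 [[322.92001852  76.61271151]]
35 [[322.86819707  86.86556845]]
40 [[322.82211668  97.63602977]]
```

The book has already swung about 23° nose-up under gravity, in the right direction. Raising it with a slightly lighter grip.

>>> carry_out:
  commands:
    - [255,[0,0,-2],-0.089]
    - [255,[0,0,-2.5],0]
    - [255,[0,0,-2.5],0]
    - [255,[0,0,-2],0]
    - [255,[0,0,0],0]
    - [255,[0,0,0],0]
    - [255,[0,0,0],0]
  force: 10

```text
clock: 13.22
tool_pos: [0.6096, 0.194, 0.3737]
tcp_rot: [-3.139, -0.005, 2.957]
contact_force: [0.3, 0.4, -3.6]
grip_width: 0.295
finger_force: 10.0
```

```bash
cat > tilt.py <<'E'
from h import *
from bench import status,imaging
st=status.read_state(); d=imaging.get_image("wrist"); col=d["img"][0:200,318:328].mean(1).astype(int)
np.savez("l6.npz",pos=st["tool_pos"],rot=st["tcp_rot"],**d)
print(st["tool_pos"],st["wrist_torque"],st["contact_force"]); print([(r,*col[r],col[r].max()-col[r].min()) for r in range(20,130,4)])
E
python3 tilt.py
```

```text
[0.60956959 0.19400649 0.37367551] [-0.00613559 -0.18451022 -0.02318636] [ 0.3145952   0.41835275 -3.63615407]
[(20, np.int64(183), np.int64(147), np.int64(97), np.int64(86)), (24, np.int64(186), np.int64(153), np.int64(100), np.int64(86)), (28, np.int64(185), np.int64(154), np.int64(101), np.int64(84)), (32, np.int64(186), np.int64(154), np.int64(101), np.int64(85)), (36, np.int64(186), np.int64(167), np.int64(111), np.int64(75)), (40, np.int64(186), np.int64(164), np.int64(109), np.int64(77)), (44, np.int64(186), np.int64(163), np.int64(108), np.int64(78)), (48, np.int64(186), np.int64(158), np.int64(104), np.int64(82)), (52, np.int64(186), np.int64(159), np.int64(105), np.int64(81)), (56, np.int64(186), np.int64(158), np.int64(104), np.int64(82)), (60, np.int64(184), np.int64(149), np.int64(98), np.int64(86)), (64, np.int64(186), np.int64(151), np.int64(99), np.int64(87)), (68, np.int64(187), np.int64(155), np.int64(102), np.int64(85)), (72, np.int64(125), np.int64(115), np.int64(113), np.int64(12)), (76, np.int64(144), np.int64(133), np.int64(130), np.int64(14)), (80, np.int64(147), np.int64(136), np.int64(132), np.int64(15)), (84, np.int64(141), np.int64(130), np.int64(127), np.int64(14)), (88, np.int64(141), np.int64(129), np.int64(127), np.int64(14)), (92, np.int64(153), np.int64(141), np.int64(138), np.int64(15)), (96, np.int64(132), np.int64(121), np.int64(118), np.int64(14)), (100, np.int64(138), np.int64(127), np.int64(124), np.int64(14)), (104, np.int64(152), np.int64(141), np.int64(138), np.int64(14)), (108, np.int64(144), np.int64(133), np.int64(130), np.int64(14)), (112, np.int64(135), np.int64(125), np.int64(121), np.int64(14)), (116, np.int64(153), np.int64(142), np.int64(139), np.int64(14)), (120, np.int64(149), np.int64(137), np.int64(134), np.int64(15)), (124, np.int64(132), np.int64(121), np.int64(118), np.int64(14)), (128, np.int64(129), np.int64(119), np.int64(116), np.int64(13))]
```

>>> carry_out:
  commands:
    - [255,[-0.4,-1.5,0],0]
    - [255,[-0.4,-2.7,0],0]
    - [255,[-0.4,-2.7,0],0]
    - [255,[-0.4,-2.7,0],0]
    - [255,[-0.4,-2.7,0],0]
    - [255,[-0.4,-2.7,0],0]
    - [255,[-0.4,-2.7,0],0]
    - [255,[-0.4,-2.7,0],0]
    - [255,[-0.4,-2.7,0],0]
    - [255,[-0.4,-2.7,0],0]
    - [255,[-0.4,-2.7,0],0]
    - [255,[-0.4,-2.7,0],0]
    - [255,[-0.36,-2.7,0],0]
    - [255,[0,-1.2,0],0]
    - [255,[0,0,0],0]
    - [255,[0,0,0],0]
  force: 10

```text
clock: 14.6
tool_pos: [0.5955, -0.1607, 0.3763]
tcp_rot: [3.14, -0.002, 2.956]
contact_force: [-0.8, 0.6, -3.8]
grip_width: 0.299
finger_force: 10.0
```

```bash
python3 tilt.py | head -1; python3 - <<'E'
from h import *
d=dict(np.load("l6.npz"));a=d["img"][:,:,::-1]
from bench import imaging
s=imaging.get_image("scene"); b=s["img"][60:260,250:450,::-1]; np.savez("s6.npz",**s)
cv2.imwrite("pics/l6.png",np.hstack([cv2.resize(a,(480,360)),cv2.resize(b,(320,360),interpolation=3)]))
E
```

```text
[ 0.5955245  -0.16073478  0.37629587] [ 0.04433715 -0.15408504  0.01596659] [-0.78813337  0.56722889 -3.79603095]
```

View pics/l6.png

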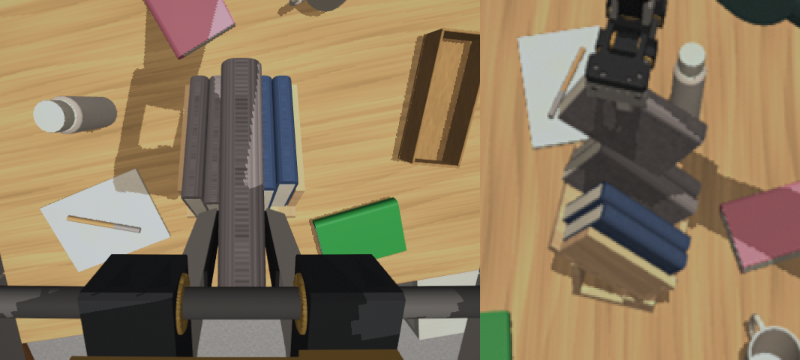

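Book sits over the gap, tilted to match the row. Descending with force checks.

>>> carry_out:
  commands:
    - [255,[0,0,1],0]
    - [255,[0,0,1],0]
    - [255,[0,0,1],0]
    - [255,[0,0,1],0]
    - [255,[0,0,1],0]
    - [255,[0,0,0.5],0]
    - [255,[0,0,0],0]

```text
clock: 15.28
tool_pos: [0.5958, -0.1588, 0.3209]
tcp_rot: [3.141, -0.003, 2.959]
contact_force: [0.8, -0.4, -4.7]
grip_width: 0.298
finger_force: 10.0
```

>>> carry_out:
  commands:
    - [255,[0,0,0.5],0]
    - [255,[0,0,0.5],0]
    - [255,[0,0,0.5],0]
    - [255,[0,0,0.5],0]
    - [255,[0,0,0],0]

```text
clock: 15.7
tool_pos: [0.5957, -0.1603, 0.3009]
tcp_rot: [3.141, -0.002, 2.957]
contact_force: [-0.1, -0.2, -4.0]
grip_width: 0.297
finger_force: 10.0
```

>>> carry_out:
  commands:
    - [255,[0,0,0.4],0]
    - [255,[0,0,0.4],0]
    - [255,[0,0,0.4],0]
    - [255,[0,0,0.4],0]
    - [255,[0,0,0.4],0]
    - [255,[0,0,0],0]

```text
clock: 16.2
tool_pos: [0.5957, -0.1603, 0.2811]
tcp_rot: [3.141, -0.002, 2.957]
contact_force: [-0.3, 0.7, -3.3]
grip_width: 0.299
finger_force: 10.0
```

>>> carry_out:
  commands:
    - [255,[0,0,0.4],0]
    - [255,[0,0,0.4],0]
    - [255,[0,0,0.4],0]
    - [255,[0,0,0.4],0]
    - [255,[0,0,0.4],0]
    - [255,[0,0,0],0]

```text
clock: 16.7
tool_pos: [0.5956, -0.1603, 0.261]
tcp_rot: [3.141, -0.002, 2.957]
contact_force: [-0.3, 0.6, -4.4]
grip_width: 0.3
finger_force: 10.0
```

>>> carry_out:
  commands:
    - [255,[0,0,0.4],0]
    - [255,[0,0,0.4],0]
    - [255,[0,0,0.4],0]
    - [255,[0,0,0.4],0]
    - [255,[0,0,0.4],0]
    - [255,[0,0,0],0]

```text
clock: 17.2
tool_pos: [0.5956, -0.1602, 0.241]
tcp_rot: [3.141, -0.002, 2.957]
contact_force: [0.2, -0.7, -4.0]
grip_width: 0.302
finger_force: 10.0
```

>>> carry_out:
  commands:
    - [255,[0,0,0.3],0]
    - [255,[0,0,0.3],0]
    - [255,[0,0,0.3],0]
    - [255,[0,0,0.3],0]
    - [255,[0,0,0.3],0]
    - [255,[0,0,0.3],0]
    - [255,[0,0,0],0]

```text
clock: 17.78
tool_pos: [0.5957, -0.1603, 0.2234]
tcp_rot: [3.141, -0.002, 2.957]
contact_force: [-0.2, 0.2, -4.6]
grip_width: 0.297
finger_force: 10.0
```

>>> carry_out:
  commands:
    - [255,[0,0,0.3],0]
    - [255,[0,0,0.3],0]
    - [255,[0,0,0.3],0]
    - [255,[0,0,0.2],0]
    - [255,[0,0,0.2],0]
    - [255,[0,0,0],0]

```text
clock: 18.28
tool_pos: [0.5958, -0.1604, 0.2108]
tcp_rot: [3.141, -0.001, 2.957]
contact_force: [-0.2, -0.7, -2.8]
grip_width: 0.3
finger_force: 10.0
```

>>> carry_out:
  commands:
    - [255,[0,0,0.2],0]
    - [255,[0,0,0.2],0]
    - [255,[0,0,0.2],0]
    - [255,[0,0,0.2],0]
    - [255,[0,0,0],0]

```text
clock: 18.7
tool_pos: [0.596, -0.1609, 0.2052]
tcp_rot: [-3.141, 0.002, 2.956]
contact_force: [-2.2, -0.3, 3.0]
grip_width: 0.295
finger_force: 14.2
```

>>> carry_out:
  commands:
    - [155,[0,0,0],0]
    - [155,[0,0,0],0]
    - [155,[0,0,-0.2],0]
    - [155,[0,0,-0.2],0]
    - [155,[0,0,-0.3],0]
    - [155,[0,0,-0.3],0]
    - [155,[0,0,0],0]

```text
clock: 19.28
tool_pos: [0.597, -0.1603, 0.2143]
tcp_rot: [3.141, 0.003, 2.957]
contact_force: [-1.1, 0.2, 0.2]
grip_width: 0.391
finger_force: 0.0
```

>>> carry_out:
  commands:
    - [120,[0,0,-1],0]
    - [100,[0,0,-2],0]
    - [100,[0,0,-3],0]
    - [100,[0,0,-3],0]
    - [255,[0,0,-1],0]
    - [255,[0,0,0],0]

```text
clock: 19.78
tool_pos: [0.5974, -0.1607, 0.318]
tcp_rot: [-3.14, 0.008, 2.957]
contact_force: [-0.4, -0.1, 0.7]
grip_width: 0.501
finger_force: 0.0
```

```bash
python3 tilt.py|head -1; python3 - <<'E'
from h import *
d=dict(np.load("l6.npz"));a=d["img"][:,:,::-1]
from bench import imaging
s=imaging.get_image("scene"); b=s["img"][110:250,280:420,::-1]; np.savez("s7.npz",**s)
cv2.imwrite("pics/l7.png",np.hstack([cv2.resize(a,(480,400)),cv2.resize(b,(320,400),interpolation=3)]))
E
```

```text
[ 0.59740676 -0.16074813  0.31803824] [ 0.05712044 -0.17320912 -0.00559743] [-0.40997409 -0.14037558  0.70425474]
```

View pics/l7.png

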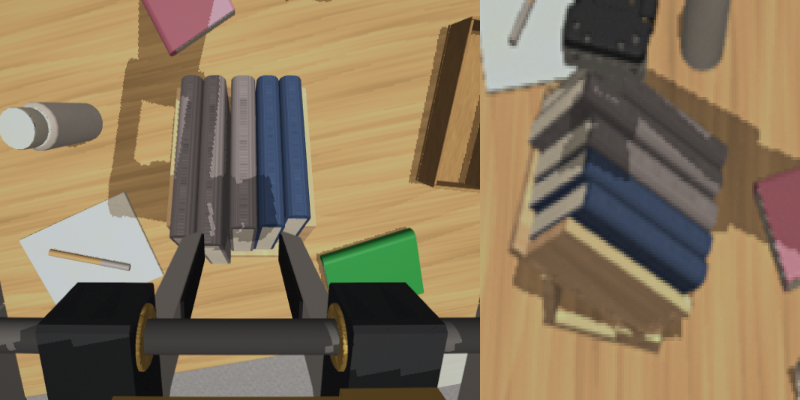

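The book dropped into the slot: its spine (243,150) lies in line with the neighbours, two grey on one side and two blue on the other. Now a gentle press with the closed fingertips.

>>> carry_out:
  commands:
    - [255,[1.2,0,0],0]
    - [255,[1.2,0,0],0]
    - [255,[0,0,2],0]
    - [255,[0,0,2],0]
    - [255,[0,0,2],0]
    - [255,[0,0,2],0]
    - [255,[0,0,2],0]
    - [255,[0,0,1],0]
    - [255,[0,0,0],0]

```text
clock: 20.63
tool_pos: [0.57, -0.1551, 0.1976]
tcp_rot: [3.14, -0.01, 2.957]
contact_force: [-0.3, -0.3, 0.7]
grip_width: 0.004
finger_force: 0.0
```

>>> carry_out:
  commands:
    - [255,[0,0,0.2],0]
    - [255,[0,0,0.2],0]
    - [255,[0,0,0.2],0]
    - [255,[0,0,0.2],0]
    - [255,[0,0,0],0]

```text
clock: 21.05
tool_pos: [0.5727, -0.1561, 0.1959]
tcp_rot: [-3.141, 0.001, 2.957]
contact_force: [-0.8, -0.4, -0.7]
grip_width: 0.004
finger_force: 0.0
```

>>> carry_out:
  commands:
    - [255,[0,0,0.2],0]
    - [255,[0,0,0.2],0]
    - [255,[0,0,0.2],0]
    - [255,[0,0,0],0]
    - [255,[0,0,0],0]

```text
clock: 21.47
tool_pos: [0.5732, -0.157, 0.1944]
tcp_rot: [-3.139, 0.006, 2.956]
contact_force: [-4.1, 0.1, 12.1]
grip_width: 0.007
finger_force: 6.4
```

Contact is at the expected crest height (0.194) with 12 N, so the book is home. Retreating and checking.

>>> carry_out:
  commands:
    - [255,[0,0,-1],0]
    - [255,[0,0,-3],0]
    - [255,[0,0,-4],0]
    - [255,[0,0,-4],0]
    - [255,[0,0,0],0]
    - [255,[0,0,0],0]

```text
clock: 21.97
tool_pos: [0.5737, -0.1564, 0.3137]
tcp_rot: [-3.14, 0.008, 2.957]
contact_force: [-0.0, 0.1, 0.5]
grip_width: 0.007
finger_force: 0.0
```

```bash
python3 - <<'E'
from h import *
from bench import status,imaging
st=status.read_state(); print(st["tool_pos"],st["contact_force"])
w=imaging.get_image("wrist"); np.savez("w8.npz",pos=st["tool_pos"],rot=st["tcp_rot"],**w)
s=imaging.get_image("scene")["img"][110:250,280:420,::-1]
cv2.imwrite("pics/l8.png",np.hstack([cv2.resize(w["img"][60:360,180:460,::-1],(420,450)),cv2.resize(s,(380,450),interpolation=3)]))
E
```

```text
[ 0.57368048 -0.15640462  0.31366374] [-0.03183566  0.08766139  0.52817204]
```

View pics/l8.png

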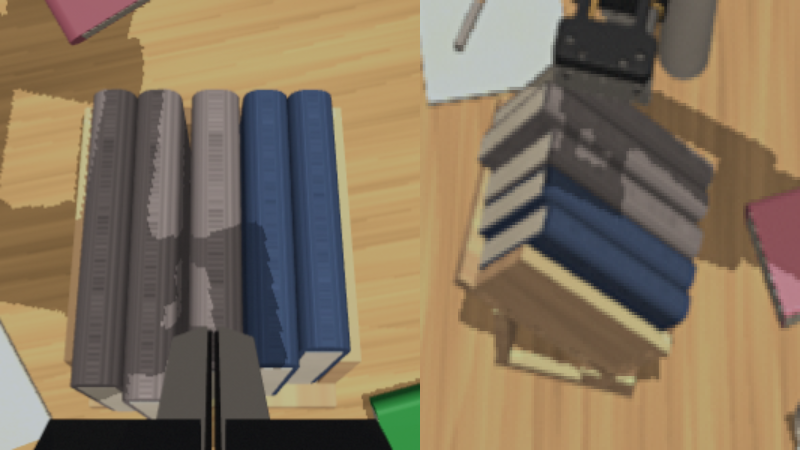

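The final view shows all five books side by side, lower ends level (row about 90), spines flush, and the gripper clear. Handing in.

```bash
python3 -c "
from bench import arm; print(arm.job_done())"
```

```text
the job is handed in; nothing more can be done
None
```

The book is in the middle of the row with two books on each side, spine out, resting on the board and flush with its neighbours by camera view and press height; the mug and cans were not touched. I handed the job in at about 22 s on the robot's clock, and no pass or fail result came back.

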